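Level the display leaf and hold its foot down

ROBOT

A 6-joint arm with a two-finger parallel gripper is mounted at the origin on the work surface. World frame = base frame: x ahead of the robot, y to its left, z up, the work surface at z = 0. Lengths are in mm, angles in degrees, forces in N, time in s.
With the tool pointing down it reaches from about 300 to 850 mm from the base axis. Payload 4.2 kg.
Tool frame: the origin (TCP) lies midway between the tips of the shut fingers; the grasp point (between the pads) lies 19 mm behind it; z points along the fingers, x is the direction in which the jaws open and shut, and the axes are right-handed (so a half turn about z gives the same grasp; the last joint's range is limited). The gripper opens to 91 mm and grips with 3 to 60 N. Pads are 32 mm wide; open, the fingers measure 118 mm over their backs; the gripper's body (76 mm by 178 mm) begins 60 mm behind the grasp point.
Start: joints at [73.912, 18.312, 89.639, -0, 72.044, -1.146], TCP at [148.267, 555.572, 213.976] pointing down, gripper open.
Joint ranges: [-177.97, 177.97], [-48.28, 115.42], [12.27, 149.76], [-77.06, 257.06], [2.81, 150.46], [-146.56, 146.56]. Speed limits (degrees/s): [147.25, 147.25, 180, 180, 180, 180].

INTERFACE

Orientations are given as [roll, pitch, yaw] about the fixed x, y, z axes, in that order (R = Rz(yaw) Ry(pitch) Rx(roll)).
In Python, from workcell import env gives the robot as it stands. The module is installed in compiled form; this text tells all that it offers.
- The arm moves only by the tool drive_tool, never from a script. Its argument "series" is a list of rows, each a list of 3 entries, a list of its own where there are three numbers: the closure, from 0 (fully open) to 1 (shut), then the shift along the tool's x, y, z in mm, then the turn, a rotation vector about the tool's x, y, z in rad. In form: [[gripper, [dx, dy, dz], [rx, ry, rz]], ...]. A call has exactly 5 rows; each row is the pose to reach, as a shift and turn from the pose commanded when the call began, along the tool's axes at that moment; what a row does not reach only later rows make up. A row lasts 1/10 s, in which the tool goes at most 50 mm and 8.59 degrees, less where a joint would pass 70% of its speed; a pose out of reach is approached as far as the arm can. A call with a gripper value outside its range is refused whole. The fingers move at their own pace and stop on an object; "squeeze" is the grip in N (left out, the last holds). Time passes only in rows, so rows that repeat a pose let the fingers close, or fill a call up. It gives the time, the measured TCP pose, the force and the opening at its end, in the units of the state.
- env.state(): the state, without advancing time (a new reading comes with each control period).
- env.grab_frame(name): name is "scene" or "top" or "wrist"; returns a dict with "image" (420x560x3 uint8, red, green, blue), "K" (3x3 intrinsics, pixels), "origin" and "orientation" of the camera in the world. Camera axes: x right, y down, z forward; pixel columns grow to the right and rows downward; lengths in mm; the calibration is good to about 2 mm. A picture is of the moment at which its call begins. There is no depth.
- env.job_done(): hands the job in, once; it reports no verdict.
The state is a dict: "time_s": time; "qpos": joint angles; "qvel": joint speeds; "effort": joint torques, N m; "ee_pos": TCP position; "ee_rot": TCP orientation; "force": force on the tool from outside, world axes, zero at the start; "torque": the same for the moment, N m; "gripper_width": finger opening in mm.
Only numpy, scipy, OpenCV 4.12 (cv2) and the standard library are available. Lean on these libraries where they do the work, as an engineer would, in place of code of your own. Each camera call takes 0.05 s, during which the arm holds its last target.

TASK

Slide the spirit level lengthwise along the pine riser, without lifting it, from the fixed landing into the outlined place on the hinged leaf, and let go of it there. Then grip the levelling foot's knob at the free end of the leaf, press it down so the foot sits fully home, and turn it until the bubble rests between the two lines while the foot is pressed. Finish still gripping the knob and pressing it fully down, bubble centred, so that the lock nut underneath can be tightened; leave all the other things where they are.

Things in the scene. Friction and masses are not known exactly. Their poses are not given: they have to be found in the camera images.
- riser: Low pine display riser, fixed: 100 mm wide (its x) and 435 mm long (its y), top at 50 mm. Origin on the work surface under the hinge line. From y = 0 to +179 mm the top is a fixed landing; from 0 to -255 mm it is the hinged leaf, hinged along x at the top surface, free end at y = -255 mm. Each part carries a thin dark inlaid rectangle about 48 by 155 mm, the outlined places
- level: Aluminium block spirit level, 140 mm long (its y), 32 mm wide (its x), 40 mm tall, about 0.3 kg; origin at the centre of its underside. It starts on or near the landing's outline, its +y roughly along the riser's +y. The open window along its top shows a white bubble and two black cross lines, 14 mm either side of the middle
- bubble (a joint): Bubble of the spirit level, 18 mm long over its ends: its distance along the level's +y from the middle of the window, m, range -0.035 to 0.035, 0 is centred. It drifts to the higher end, 0.8 mm per milliradian of slope (14 mm per degree), and takes about 1.5 s to settle. Between the lines means within 0.005 of 0
- place (a point): Centre of the outlined place on the hinged leaf, on its top surface, 95 mm from the hinge line; its y runs along the leaf towards the hinge (as the riser's +y)
- foot (a joint): Turn of the levelling foot's steel knob about its upright axis, rad, range -0.2 to 2.6, growing clockwise seen from above. Each radian clockwise raises the free end 4.5 mm (20 milliradian of leaf slope), so that the knob rises as it turns and the bubble shifts 16 mm towards the free end (level's -y); a hidden error of the leaf leaves the level setting unknown, about 0.6 to 1.5 rad clockwise of the start. Stays where it is left; takes about 0.2 N m to turn
- foot_grip (a point): Point on the knob's axis at the height to grip, 31 mm above the leaf, 225 mm from the hinge line. The knob is a disc 52 mm across, its top 12 mm above the leaf, carrying an upright grip bar 44 mm long (this point's x), 10 mm thick (this point's y) and 24 mm tall, top at 36 mm. Fingers astride the bar can bear on the disc to press it
- leaf (a joint): How far the leaf is pressed down against its spring, rad: 0 is riding up (the foot hangs 3.6 mm clear), 0.016 is pressed fully home, foot on its seat. Pressing home takes about 5 N at the knob; it springs up when released. The bubble's reading with the foot not home is off by up to 13 mm towards the free end
- petrified_round: bystander: polished petrified wood round, 110 mm across, 22 mm thick, beside the riser; origin at the centre of its underside
- ring_gauge: bystander: steel ring gauge, 68 mm across, 22 mm tall, lying in front of the riser
- jade: bystander: chunk of green jade, about 50 mm, beyond the leaf
- settings_tray: bystander: grey plastic tray of empty cabochon settings, 160 by 120 by 22 mm
- loupe: bystander: black eye loupe, 34 mm across, 36 mm tall, in front of the landing
- screwdriver: bystander: screwdriver lying on the ledge
- case: bystander: fixed clear display case, 200 by 240 mm and 246 mm tall, with a swing door on its near side
Not all that is in view belongs to the job. What is shaped like the level but purple is not meant.

How it is judged (in metres and radians):
On the way, in this order (a step that is already met when the one before it is completed fails the run):
1. the level lies in the leaf's outlined place, let go (horizontal distance between level and place below 0.012 m and angle between the y axis of level and the y axis of place, either way round below 0.12 rad and contact force between the fingers and level below 0.1 N), for 0.2 s.
2. the foot is gripped, pressed home, and turned until the bubble is between the lines (value of joint leaf above 0.013 rad and value of joint bubble between -0.0055 and 0.0055 m and contact force between the fingers and foot above 2 N), for 0.8 s.
At the end, for the whole second after the job is handed in: The level stands untouched in the leaf's outlined place (centre within 12 mm, within 0.12 rad of the leaf's length), the foot is pressed home (joint leaf above 0.013) by fingers still on its knob (over 2 N), and the bubble stays within 5.5 mm of the middle through the last second (all of step 1 and all of step 2 and z of level in the frame of place below 0.004 m and contact force between the arm and level below 0.1 N); the arm keeps its last pose, push and grip.
It fails at once if the level is lifted or tipped (its underside centre more than 10 mm above the riser's top) (z of level in the frame of riser above 0.06 m).
It fails at once if the level falls off the riser (z of level in the frame of riser below 0.035 m).
It fails at once if a bystander is moved more than 20 mm (distance of any of petrified_round, ring_gauge, jade, settings_tray, loupe, screwdriver from where it was at the start of the episode above 0.02 m).
It also fails if it takes over 67 s, if anything falls off the work surface, if the arm or the gripper's body presses on something with over 40 N, if the wrist force passes 120 N, or if a joint passes its speed limit or range.

## Working session

There is one attempt and no reset: what is moved stays moved. The work goes in short steps, Python scripts to look and compute and a tool call to move; the robot and the scene stay as the last step left them, time stands still between calls to the robot, and variables do not carry over. Pictures are saved under pics/ and viewed, and the job is handed in when it is done.

Besides the shell and the picture viewer there is one more tool, called after ">>>" as name(argument=value, ...) on one line, values as JSON. drive_tool: Moves the arm, as the interface text tells. Its arguments: {"type":"object","properties":{"series":{"type":"array","items":{"type":"array"}},"squeeze":{"type":"number"}},"required":["series"]}

```bash
mkdir -p pics; cat > h.py <<'E'
import numpy as np, cv2
from workcell import env
from scipy.spatial.transform import Rotation as R
def grab(n,fn=None):
    f=env.grab_frame(n)
    if fn: cv2.imwrite('pics/'+fn,f['image'][:,:,::-1])
    return f
def rot(f):
    o=np.array(f['orientation'],float)
    return o if o.shape==(3,3) else R.from_euler('xyz',o,degrees=True).as_matrix()
def ray(f,u,v,z):
    d=rot(f)@np.linalg.inv(np.array(f['K']))@np.array([u,v,1.]); o=np.array(f['origin'],float)
    return o+d*(z-o[2])/d[2]
def proj(f,p):
    c=np.array(f['K'])@(rot(f).T@(np.array(p,float)-np.array(f['origin'])))
    return c[:2]/c[2]
E
python3 - <<'E'
from h import *
print(env.state())
for n in ['scene','top','wrist']:
    f=grab(n,n+'0.png'); print(n,f['origin'],f['orientation'],f['K'])
E
```

```text
{'time_s': 0.0, 'qpos': array([ 7.39117589e+01,  1.83522072e+01,  8.97064891e+01,  6.97379808e-04,
        7.20426727e+01, -1.14767071e+00]), 'qvel': array([-0.05730334, -0.0326368 , -0.0093361 , -0.03543148,  0.02530588,
       -0.02059204]), 'effort': array([ 2.55946379e-04, -4.12468278e+01, -2.31968558e+01,  7.27141974e-02,
        4.58218670e-02, -1.27844787e-04]), 'ee_pos': array([148.11886042, 555.07806684, 213.11403441]), 'ee_rot': array([-1.79997307e+02,  1.01335397e-01,  7.50592164e+01]), 'force': array([ 0.35566155, -0.65063168,  0.97024538]), 'torque': array([-0.03008255,  0.03859592, -0.03708524]), 'gripper_width': 91.34605261105357}
scene [ 1116.09258972 -1021.43958694   915.41191439] [-124.00457526    0.93008173   29.79415702] [[500.82215376   0.         278.09384804]
 [  0.         500.82215376 206.21324559]
 [  0.           0.           1.        ]]
top [ 359.400833     48.11193442 1712.02718152] [-174.2665523    -0.44227983  -91.22996798] [[526.07402697   0.         287.84999176]
 [  0.         526.07402697 214.55759225]
 [  0.           0.           1.        ]]
wrist [ 67.87764824 576.46978274 382.8547674 ] [1.62901286e+02 1.24082035e-01 7.50001414e+01] [[314.99617961   0.         278.56478879]
 [  0.         314.99617961 207.487209  ]
 [  0.           0.           1.        ]]
```

View pics/scene0.png

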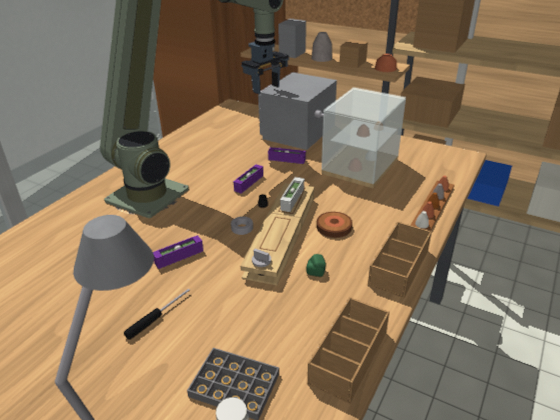

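View pics/top0.png

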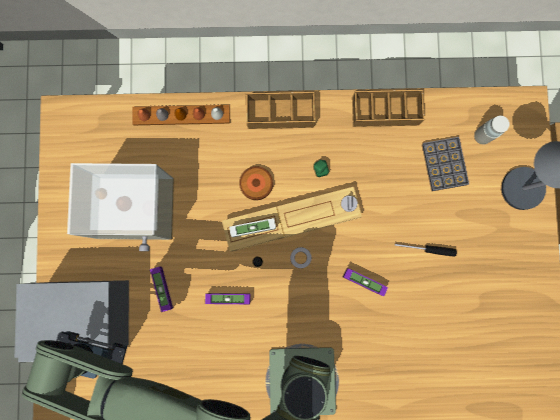

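View pics/wrist0.png

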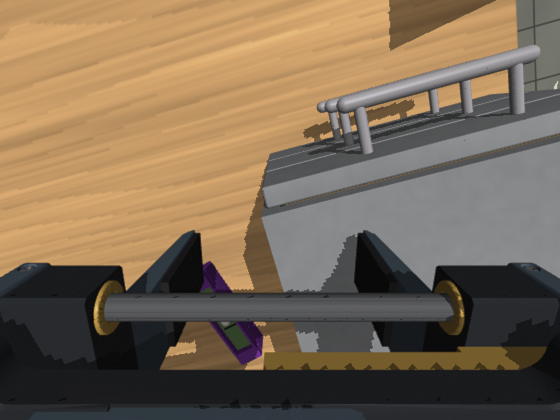

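The top view shows four level shapes. The aluminium/silver one is at (253,228) on the riser landing; the purple ones are at (161,289), (228,299) and (365,281). The silver one is meant because it is not purple and lies on the landing. I'll confirm this in a crop.

```bash
python3 - <<'E'
from h import *
im=cv2.imread('pics/top0.png'); cv2.imwrite('pics/topc0.png',cv2.resize(im[170:265,215:375],None,fx=5,fy=5,interpolation=cv2.INTER_CUBIC))
im=cv2.imread('pics/scene0.png'); cv2.imwrite('pics/scc0.png',cv2.resize(im[165:290,225:375],None,fx=4.5,fy=4.5,interpolation=cv2.INTER_CUBIC))
E
```

```text
(no output)
```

View pics/topc0.png

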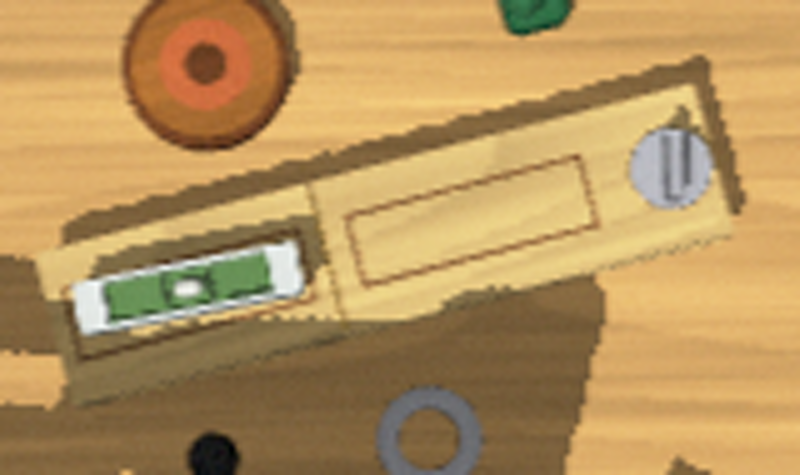

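View pics/scc0.png

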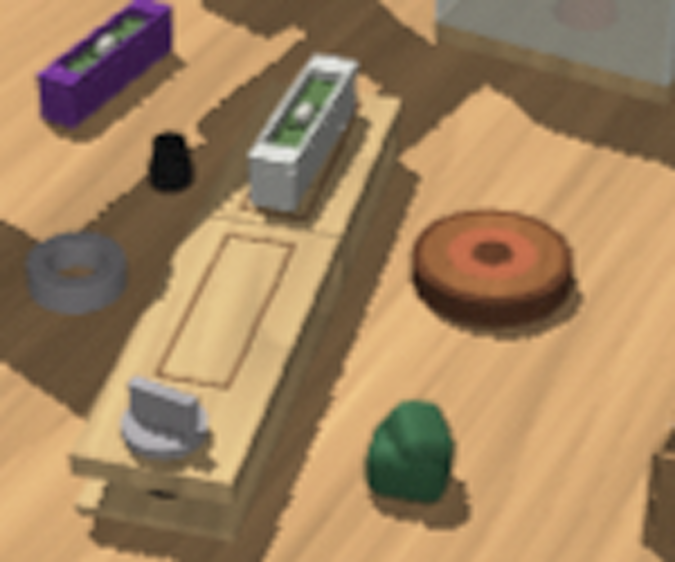

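The crop confirms it: a silver body with a green window and white bubble, lying on the landing. The leaf outline is empty. The knob is at the right-hand end, with its bar across the leaf.

```bash
python3 - <<'E'
from h import *
f=grab('top')
g=lambda x,y,z: ray(f,(x+.5)/5+215-.5,(y+.5)/5+170-.5,z)
im=f['image'].astype(int)
def show(n,pts,z):
    P=np.array([g(x,y,z) for x,y in pts]); c=P.mean(0); print(n,P[:,:2].round(1).tolist(),'c',c.round(1)); return P
L=show('level',[(73,285),(297,240),(305,292),(85,335)],90)
d=(L[0]-L[1]+L[3]-L[2]); print('len',np.linalg.norm(L[0]-L[1]),'wid',np.linalg.norm(L[1]-L[2]),'yaw+y',np.degrees(np.arctan2(d[1],d[0])))
O=show('outl',[(345,215),(580,155),(600,228),(367,285)],51)
d=(O[0]-O[1]+O[3]-O[2]); print('len',np.linalg.norm(O[0]-O[1]),'wid',np.linalg.norm(O[1]-O[2]),'yaw+y',np.degrees(np.arctan2(d[1],d[0])))
H=show('hinge',[(308,182),(343,320)],50)
C=show('riser corners',[(36,258),(702,84),(732,235)],50)
show('disc',[(671,168)],62)
show('bar',[(678,165)],86)
# precise: silver mask
hsv=cv2.cvtColor(f['image'],cv2.COLOR_RGB2HSV)
m=((hsv[:,:,1]<50)&(hsv[:,:,2]>120)).astype(np.uint8); m2=np.zeros_like(m); m2[205:250,222:285]=m[205:250,222:285]
m2=cv2.morphologyEx(m2,cv2.MORPH_CLOSE,np.ones((9,9)))
c=max(cv2.findContours(m2,0,2)[0],key=cv2.contourArea); b=cv2.boxPoints(cv2.minAreaRect(c)); P=np.array([ray(f,*q,90) for q in b]); print(P.round(1).tolist(),P.mean(0),cv2.contourArea(c))
# scene
s=grab('scene')
print('jade',ray(f,321,167,20),'loupe',ray(f,258,261,36),'ring',ray(f,301,258,22))
q=lambda x,y,z: ray(s,(x+.5)/4.5+225-.5,(y+.5)/4.5+165-.5,z)
print('scene level top corners',[q(*p,90).round(1) for p in [(318,55),(358,68),(295,163),(250,150)]])
print('scene outl',[q(*p,51).round(1) for p in [(228,235),(295,243),(228,386),(158,372)]])
print('bar top', [q(*p,86).round(1) for p in [(132,380),(198,406)]])
E
```

```text
level [[488.3, 214.0], [513.4, 75.2], [481.0, 70.8], [457.3, 207.0]] c [485.  141.8  90. ]
len 141.1050043087624 wid 32.66842608182431 yaw+y 100.0619856890795
outl [[532.4, 45.1], [567.7, -105.3], [520.7, -116.7], [487.5, 32.1]] c [527.1 -36.2  51. ]
len 154.48817420587574 wid 48.302999162997956 yaw+y 102.90107487853142
hinge [[554.1, 68.2], [465.7, 47.7]] c [509.9  57.9  50. ]
riser corners [[509.1, 241.4], [611.9, -184.8], [514.6, -200.5]] c [545.2 -48.   50. ]
disc [[556.9, -161.6]] c [ 556.9 -161.6   62. ]
bar [[555.8, -163.0]] c [ 555.8 -163.    86. ]
[[490.4, 216.3, 90.0], [514.5, 76.1, 90.0], [480.2, 70.2, 90.0], [456.2, 210.2, 90.0]] [485.30451473 143.18557754  90.        ] 457.0
jade [682.69580267 -80.1174169   20.        ] loupe [381.28102444 129.42536217  36.        ] ring [388.09244801  -7.68142252  22.        ]
scene level top corners [array([461. , 207.2,  90. ]), array([494.5, 204.7,  90. ]), array([513.9,  76. ,  90. ]), array([479.8,  75.6,  90. ])]
scene outl [array([488. ,  30.4,  51. ]), array([531.5,  43.5,  51. ]), array([ 567.5, -107.1,   51. ]), array([ 523.1, -115.9,   51. ])]
bar top [array([ 537.7, -166.3,   86. ]), array([ 583.7, -168.2,   86. ])]
```

>>> drive_tool(series=[[0, [0, 0, -50], [0, 0, 0]], [0, [0, 0, -100], [0, 0, 0]], [0, [-28, 39, -100], [0, 0, 0.14]], [0, [-56, 78, -100], [0, 0, 0.28]], [0, [-84, 117, -100], [0, 0, 0.42]]])

```text
time_s: 0.75
ee_pos: [240.3, 443.1, 314.2]
ee_rot: [180.0, -0.0, 50.7]
force: [0.6, 0.6, -0.4]
gripper_width: 91.1
```

```bash
cat >> h.py <<'E'
def to(p,yaw):
    s=env.state(); M=R.from_euler('xyz',s['ee_rot'],degrees=True).as_matrix()
    T=R.from_euler('xyz',[180,0,yaw],degrees=True).as_matrix()
    print('at',s['ee_pos'].round(1),s['ee_rot'].round(2),'t',round(s['time_s'],2),'F',s['force'].round(2),'w',round(s['gripper_width'],1))
    print('shift',(M.T@(np.array(p)-s['ee_pos'])).round(1),'turn',R.from_matrix(M.T@T).as_rotvec().round(3))
E
python3 -c "
from h import *
to([485.3,142.5,250],10)"
```

```text
at [240.3 443.1 314.2] [ 1.7999e+02 -5.0000e-02  5.0740e+01] t 0.75 F [ 0.57  0.55 -0.36] w 91.1
shift [-77.8 379.9  64.2] turn [-0.    -0.001  0.711]
```

>>> drive_tool(series=[[0, [-10, 48, 0], [0, 0, 0.14]], [0, [-20, 96, 0], [0, 0, 0.28]], [0, [-30, 144, 0], [0, 0, 0.42]], [0, [-40, 192, 0], [0, 0, 0.56]], [0, [-50, 240, 0], [0, 0, 0.7]]])

```text
time_s: 1.25
ee_pos: [395.5, 252.6, 314.1]
ee_rot: [-180.0, -0.0, 10.6]
force: [1.4, 0.9, 0.1]
gripper_width: 91.4
```

```bash
python3 -c "
from h import *
to([485.3,142.5,200],10)"
```

```text
at [395.5 252.6 314.1] [-1.7998e+02 -3.0000e-02  1.0560e+01] t 1.25 F [1.4  0.87 0.13] w 91.4
shift [ 68.1 124.7 114.1] turn [-0.    -0.001  0.01 ]
```

>>> drive_tool(series=[[0, [23, 42, 0], [0, 0, 0.01]], [0, [46, 84, 0], [0, 0, 0.01]], [0, [68, 125, 30], [0, 0, 0.01]], [0, [68, 125, 75], [0, 0, 0.01]], [0, [68, 125, 114], [0, 0, 0.01]]])

```text
time_s: 1.75
ee_pos: [485.6, 142.7, 198.0]
ee_rot: [180.0, 0.0, 10.1]
force: [-0.1, 0.2, -0.4]
gripper_width: 91.2
```

```bash
python3 -c "
from h import *
f=grab('wrist','w1.png'); to([485.3,142.5,62],10)
print(f['origin'],f['orientation'])"
```

```text
at [480.8 142.1 191.7] [179.93   0.8   10.19] t 1.8 F [-2.55 -1.17 -4.79] w 91.1
shift [  6.3   0.3 129.6] turn [0.001 0.014 0.003]
[471.25608232 224.50640238 367.66418211] [1.62880205e+02 3.22903457e-03 1.00735594e+01]
```

View pics/w1.png

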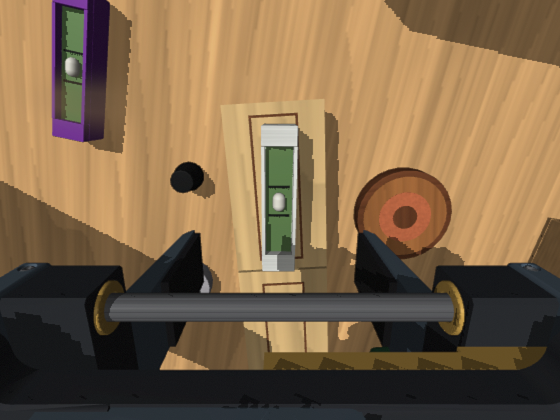

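The wrist view shows the silver level at (280,195), centred between the open fingers and aligned with the tool. I'll check its position by casting onto z=90.

```bash
python3 -c "
from h import *
f=grab('wrist','w2.png')
for p in [(262,125),(299,125),(295,254),(263,254)]: print(ray(f,*p,90).round(1))
print('outl',ray(f,249,116,50).round(1),ray(f,298,116,50).round(1))
to([485.3,142.5,62],10)"
```

```text
[453.5 209.7  90. ]
[483.8 215.2  90. ]
[503.1  98.9  90. ]
[473.4  93.3  90. ]
outl [437.7 213.5  50. ] [483.5 221.7  50. ]
at [481.4 142.8 194.9] [179.94   0.7   10.25] t 1.85 F [-0.66  0.6   1.01] w 91.0
shift [  5.4   0.9 132.8] turn [0.001 0.012 0.004]
```

>>> drive_tool(series=[[0, [0, 0, 0], [0, 0, 0]], [0, [0, 0, 0], [0, 0, 0]], [0, [0, 0, 0], [0, 0, 0]], [0, [0, 0, 0], [0, 0, 0]], [0, [0, 0, 0], [0, 0, 0]]])

```text
time_s: 2.35
ee_pos: [485.4, 144.7, 200.9]
ee_rot: [-180.0, -0.1, 10.3]
force: [0.5, 0.7, 0.2]
gripper_width: 91.2
```

```bash
python3 -c "
from h import *
f=grab('wrist','w2.png')
im=cv2.imread('pics/w2.png'); cv2.imwrite('pics/w2c.png',cv2.resize(im[90:300,200:360],None,fx=2.8,fy=2.8))
print(f['origin'])
to([485.3,142.5,62],10)"
```

```text
[470.45963171 226.34246103 370.60053032]
at [485.3 144.6 200.7] [-1.7999e+02 -8.0000e-02  1.0330e+01] t 2.4 F [-0.51  0.21  0.22] w 91.0
shift [ -0.6   2.1 138.7] turn [-0.    -0.001  0.006]
```

View pics/w2c.png

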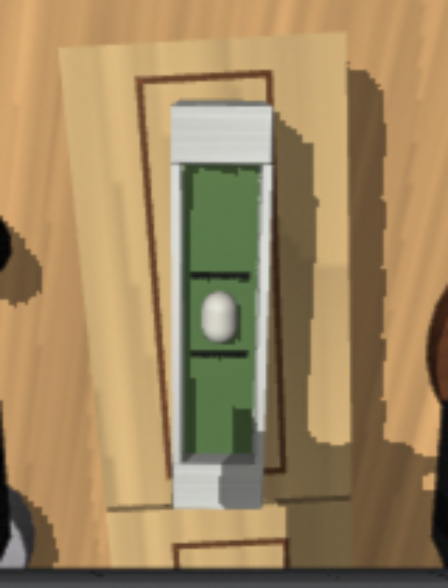

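```bash
python3 -c "
from h import *
f=grab('wrist')
g=lambda x,y,z: ray(f,(x+.5)/2.8+199.5,(y+.5)/2.8+89.5,z)
P=np.array([g(*p,90) for p in [(172,104),(272,106),(262,508),(173,508)]]);print(P.round(1),P.mean(0))
d=P[0]-P[3]+P[1]-P[2];print(np.degrees(np.arctan2(d[1],d[0])),np.linalg.norm(d)/2)
Q=np.array([g(*p,50) for p in [(60,47),(347,32),(107,510),(350,496)]]);print(Q.round(1))
for a,b in ((0,2),(1,3)):
  d=Q[a]-Q[b];print(np.degrees(np.arctan2(d[1],d[0])))
to([485,144,62],10)"
```

```text
[[458.4 210.5  90. ]
 [488.9 215.4  90. ]
 [512.4  79.1  90. ]
 [481.3  73.5  90. ]] [485.24935883 144.59056098  90.        ]
99.63402296323763 138.63072844242257
[[415.5 220.2  50. ]
 [512.1 242.7  50. ]
 [456.7  46.   50. ]
 [552.3  69.6  50. ]]
103.30428379699009
103.07294231720384
at [485.2 144.6 200.4] [-1.7999e+02 -5.0000e-02  1.0320e+01] t 2.45 F [-0.29  0.6  -0.26] w 91.0
shift [ -0.4   0.5 138.4] turn [-0.    -0.001  0.006]
```

>>> drive_tool(series=[[0, [0, 0, 45], [0, 0, 0.006]], [0, [0, 0, 90], [0, 0, 0.006]], [0, [0, 0, 115], [0, 0, 0.006]], [0, [0, 0, 130], [0, 0, 0.006]], [0, [0, 0, 138], [0, 0, 0.006]]])

```text
time_s: 2.95
ee_pos: [484.3, 144.2, 60.5]
ee_rot: [180.0, 0.1, 10.0]
force: [-1.1, -0.0, 0.0]
gripper_width: 91.0
```

>>> drive_tool(series=[[0.4, [0, 0, 0], [0, 0, 0]], [0.7, [0, 0, 0], [0, 0, 0]], [0.7, [0, 0, 0], [0, 0, 0]], [0.7, [0, 0, 0], [0, 0, 0]], [0.7, [0, 0, 0], [0, 0, 0]]], squeeze=5)

```text
time_s: 3.45
ee_pos: [485.4, 144.5, 62.6]
ee_rot: [-180.0, -0.1, 10.0]
force: [0.1, -0.5, 0.7]
gripper_width: 54.4
```

```bash
python3 -c "
from h import *
to([526.8,-35.6,62],13.2)"
```

```text
at [485.4 144.5  62.6] [-1.7999e+02 -8.0000e-02  9.9700e+00] t 3.45 F [ 0.11 -0.5   0.7 ] w 54.4
shift [  9.6 184.6   0.6] turn [-0.    -0.001 -0.056]
```

>>> drive_tool(series=[[0.75, [0, 0, 0], [0, 0, 0]], [0.75, [0, 0, 0], [0, 0, 0]], [0.75, [0, 0, 0], [0, 0, 0]], [0.75, [0, 0, 0], [0, 0, 0]], [0.75, [0, 0, 0], [0, 0, 0]]], squeeze=6)

```text
time_s: 3.95
ee_pos: [485.1, 144.4, 62.0]
ee_rot: [-180.0, -0.0, 10.0]
force: [-0.9, -0.7, 1.0]
gripper_width: 32.2
```

>>> drive_tool(series=[[0.75, [0.5, 8, 0], [0, 0, -0.01]], [0.75, [1, 20, 0], [0, 0, -0.02]], [0.75, [2, 35, 0], [0, 0, -0.035]], [0.75, [3, 50, 0], [0, 0, -0.05]], [0.75, [3.5, 62, 0], [0, 0, -0.056]]])

```text
time_s: 4.45
ee_pos: [499.4, 83.3, 62.0]
ee_rot: [-180.0, -0.0, 13.2]
force: [-1.0, 2.0, 0.9]
gripper_width: 31.8
```

```bash
python3 -c "
from h import *
to([526.8,-35.6,62],13.2)"
```

```text
at [499.4  83.3  62. ] [-1.7996e+02 -1.0000e-02  1.3170e+01] t 4.45 F [-1.    1.99  0.93] w 31.8
shift [-5.00e-01  1.22e+02 -1.00e-01] turn [-0.001 -0.    -0.   ]
```

>>> drive_tool(series=[[0.75, [0, 12, 0], [0, 0, 0]], [0.75, [0, 25, 0], [0, 0, 0]], [0.75, [0, 38, 0], [0, 0, 0]], [0.75, [0, 51, 0], [0, 0, 0]], [0.75, [0, 62, 0], [0, 0, 0]]])

```text
time_s: 4.95
ee_pos: [513.4, 22.3, 61.7]
ee_rot: [180.0, 0.0, 13.2]
force: [-1.3, 1.5, -0.2]
gripper_width: 31.9
```

>>> drive_tool(series=[[0.75, [0, 12, 0], [0, 0, 0]], [0.75, [0, 25, 0], [0, 0, 0]], [0.75, [0, 38, 0], [0, 0, 0]], [0.75, [0, 51, 0], [0, 0, 0]], [0.75, [0, 57, 0], [0, 0, 0]]])

```text
time_s: 5.45
ee_pos: [526.6, -33.5, 61.7]
ee_rot: [180.0, 0.0, 13.1]
force: [-0.4, 0.5, -3.7]
gripper_width: 31.8
```

```bash
python3 -c "
from h import *
to([526.8,-35.6,62],13.2); f=grab('wrist','w3.png');grab('top','t3.png');im=cv2.imread('pics/t3.png'); cv2.imwrite('pics/t3c.png',cv2.resize(im[170:265,215:375],None,fx=5,fy=5,interpolation=cv2.INTER_CUBIC))
to([526.8,-35.6,62],13.2)"
```

```text
at [526.6 -33.5  61.7] [1.7998e+02 2.0000e-02 1.3130e+01] t 5.45 F [-0.36  0.51 -3.65] w 31.8
shift [-0.3  2.1 -0.3] turn [ 0.     0.    -0.001]
at [526.5 -32.9  61.8] [1.800e+02 1.000e-02 1.311e+01] t 5.55 F [-0.25 -0.56 -2.52] w 32.1
shift [-0.3  2.7 -0.2] turn [ 0.     0.    -0.002]
```

View pics/w3.png

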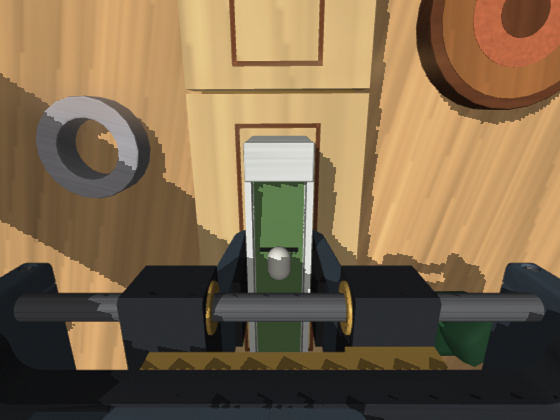

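View pics/t3c.png

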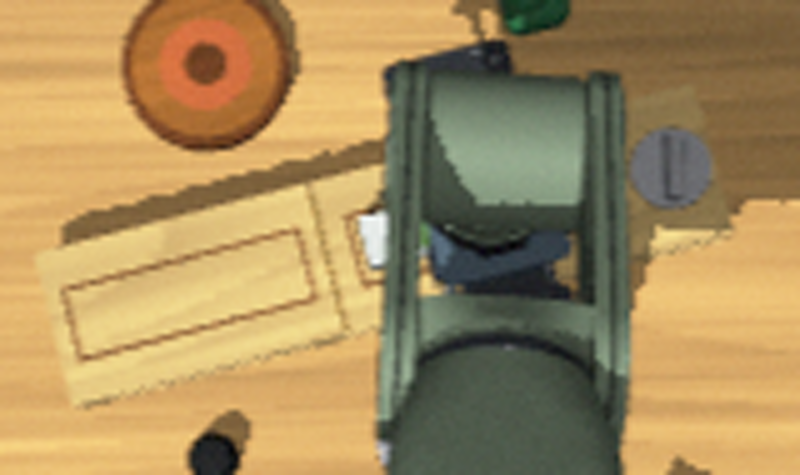

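The level is inside the leaf outline, centred sideways. I'll check the lengthwise gap to the outline end, which should be about 7.5 mm.

```bash
python3 -c "
from h import *
f=grab('wrist')
A=[ray(f,*p,50) for p in [(237,125.5),(319,125.5)]]; B=[ray(f,*p,50) for p in [(250,137),(309,137)]]; C=[ray(f,*p,90) for p in [(245.5,144),(313,144)]]; H=[ray(f,188,91,50),ray(f,369,91,50)]
for n,x in zip('outline bottom top hinge'.split(),(A,B,C,H)): print(n,np.array(x).round(1).tolist(),np.mean(x,0).round(1))
u=np.array([-.2284,.9736,0]); print('hinge-outline',(np.mean(H,0)-np.mean(A,0))@u,'outl-bottom',(np.mean(A,0)-np.mean(B,0))@u,'outl-top',(np.mean(A,0)-np.mean(C,0))@u,'hinge-outline expected 17.5')
to([526.8,-35.6,62],13.2)"
```

```text
outline [[487.2, 35.0, 50.0], [531.7, 45.3, 50.0]] [509.5  40.2  50. ]
bottom [[495.5, 30.5, 50.0], [527.9, 38.0, 50.0]] [511.7  34.2  50. ]
top [[496.9, 30.9, 90.0], [526.0, 37.7, 90.0]] [511.5  34.3  90. ]
hinge [[458.0, 46.8, 50.0], [553.3, 68.9, 50.0]] [505.7  57.8  50. ]
hinge-outline 18.076677860519812 outl-bottom 6.2816240093847915 outl-top 6.160921670252657 hinge-outline expected 17.5
at [526.3 -32.3  61.8] [-1.7998e+02  2.0000e-02  1.3130e+01] t 5.6 F [ 0.2  -0.7  -2.99] w 32.1
shift [-0.2  3.4 -0.3] turn [-0.     0.    -0.001]
```

>>> drive_tool(series=[[0.75, [0, 1.5, 0], [0, 0, 0]], [0.75, [0, 2, 0], [0, 0, 0]], [0.6, [0, 2, 0], [0, 0, 0]], [0.45, [0, 2, 0], [0, 0, 0]], [0.35, [0, 2, 0], [0, 0, 0]]])

```text
time_s: 6.1
ee_pos: [527.2, -33.6, 62.4]
ee_rot: [180.0, -0.1, 13.2]
force: [0.1, 0.7, 0.2]
gripper_width: 49.6
```

>>> drive_tool(series=[[0.3, [0, 0, 0], [0, 0, 0]], [0.3, [0, 0, -20], [0, 0, 0]], [0.3, [0, 0, -60], [0, 0, 0]], [0.3, [0, 0, -105], [0, 0, 0]], [0.3, [0, 0, -140], [0, 0, 0]]])

```text
time_s: 6.6
ee_pos: [527.3, -33.9, 204.5]
ee_rot: [180.0, -0.1, 13.2]
force: [0.5, -0.3, 0.3]
gripper_width: 64.0
```

```bash
python3 -c "
from h import *
f=grab('scene','s4.png');im=cv2.imread('pics/s4.png'); cv2.imwrite('pics/s4c.png',cv2.resize(im[165:290,225:375],None,fx=4.5,fy=4.5,interpolation=cv2.INTER_CUBIC))
f=grab('wrist','w4.png'); to([556.5,-162,210],103.2)"
```

```text
at [530.  -34.1 207.5] [179.8   -0.64  13.18] t 6.7 F [ 0.06  0.25 -0.21] w 64.3
shift [ -3.4 130.6  -2.1] turn [ 0.012 -0.006 -1.571]
```

View pics/s4c.png

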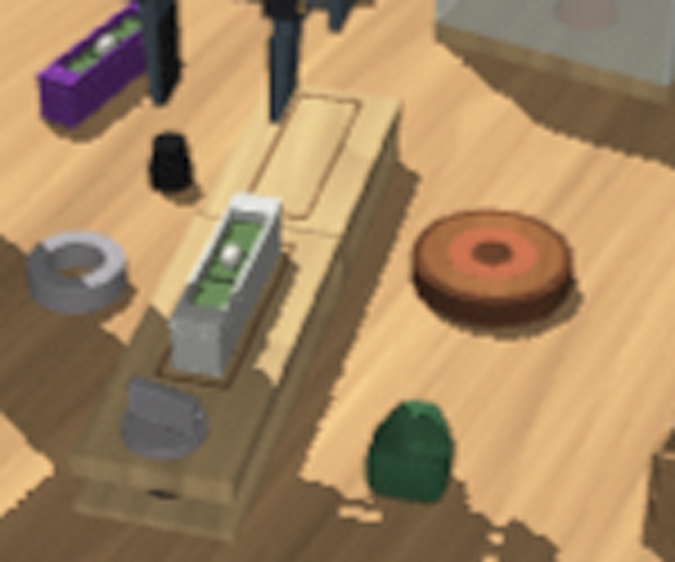

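View pics/w4.png

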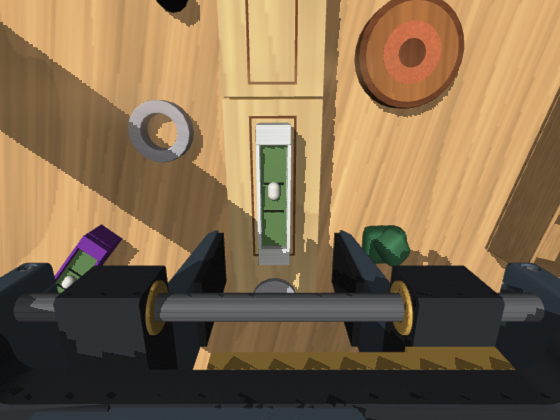

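The level sits inside the leaf outline and is free, with the bubble near the hinge-side line. Next I move over the knob.

>>> drive_tool(series=[[0.5, [0, 15, 0], [0, 0, -0.14]], [0.5, [0, 40, 0], [0, 0, -0.28]], [0.5, [0, 65, 0], [0, 0, -0.42]], [0.5, [-1, 90, 0], [0, 0, -0.56]], [0.5, [-1, 110, 0], [0, 0, -0.7]]])

```text
time_s: 7.2
ee_pos: [550.5, -142.3, 200.8]
ee_rot: [-179.9, 0.0, 53.6]
force: [0.2, 0.7, 0.4]
gripper_width: 45.6
```

```bash
python3 -c "
from h import *
to([556.5,-162,200],89)"
```

```text
at [ 550.5 -142.3  200.8] [-1.7991e+02  4.0000e-02  5.3600e+01] t 7.2 F [0.19 0.69 0.4 ] w 45.6
shift [-12.3  16.5   0.7] turn [-0.002  0.    -0.618]
```

>>> drive_tool(series=[[0.5, [-3, 4, 0], [0, 0, -0.14]], [0.5, [-6, 8, 0], [0, 0, -0.28]], [0.5, [-9, 12, 0], [0, 0, -0.42]], [0.5, [-12, 16, 0], [0, 0, -0.56]], [0.5, [-12, 16, 0], [0, 0, -0.62]]])

```text
time_s: 7.7
ee_pos: [556.2, -160.8, 200.6]
ee_rot: [-179.9, -0.0, 89.0]
force: [0.2, -0.2, -0.2]
gripper_width: 45.8
```

>>> drive_tool(series=[[0.5, [0, 0, 0], [0, 0, 0]], [0.5, [0, 0, 0], [0, 0, 0]], [0.5, [0, 0, 0], [0, 0, 0]], [0.5, [0, 0, 0], [0, 0, 0]], [0.5, [0, 0, 0], [0, 0, 0]]])

```text
time_s: 8.2
ee_pos: [556.6, -160.3, 201.9]
ee_rot: [-180.0, -0.0, 88.8]
force: [0.0, -0.1, 0.4]
gripper_width: 45.6
```

```bash
python3 -c "
from h import *
f=grab('wrist','w5.png');grab('top','t5.png'); im=cv2.imread('pics/t5.png'); cv2.imwrite('pics/t5c.png',cv2.resize(im[170:265,215:375],None,fx=5,fy=5,interpolation=cv2.INTER_CUBIC)); to([556.5,-162,200],89)"
```

```text
at [ 556.6 -160.3  202. ] [179.99  -0.    88.8 ] t 8.3 F [ 0.28  0.88 -0.19] w 45.7
shift [-1.7 -0.1  2. ] turn [ 0.    -0.    -0.003]
```

View pics/w5.png

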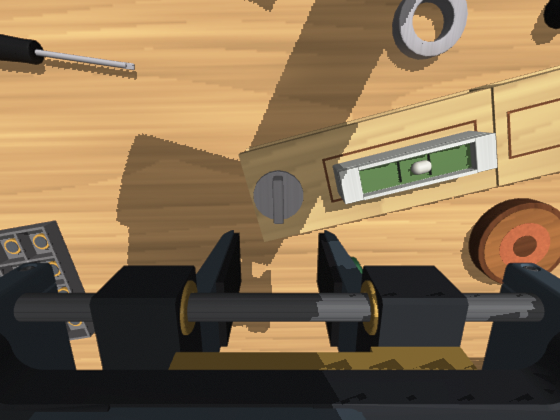

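View pics/t5c.png

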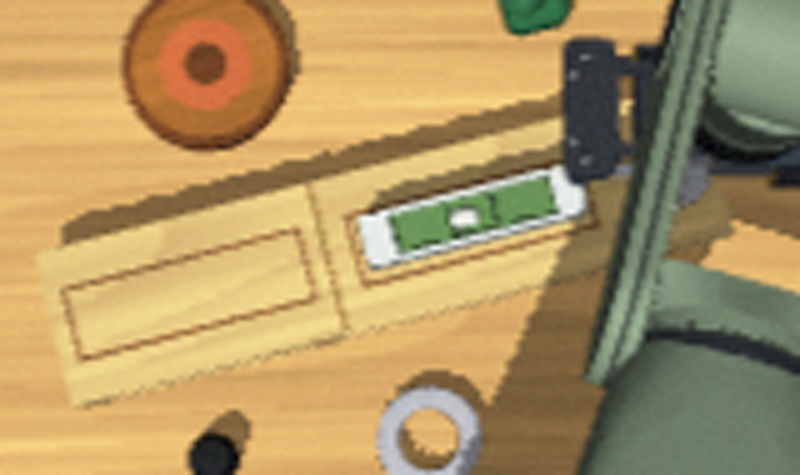

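The wrist view shows the knob bar at (279,200), upright in the image and so already square to the jaws. The bubble is at (423,167), off towards the hinge.

```bash
python3 -c "
from h import *
im=cv2.imread('pics/w5.png'); cv2.imwrite('pics/w5c.png',cv2.resize(im[150:245,230:330],None,fx=6,fy=6,interpolation=cv2.INTER_CUBIC))"
```

```text
(no output)
```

View pics/w5c.png

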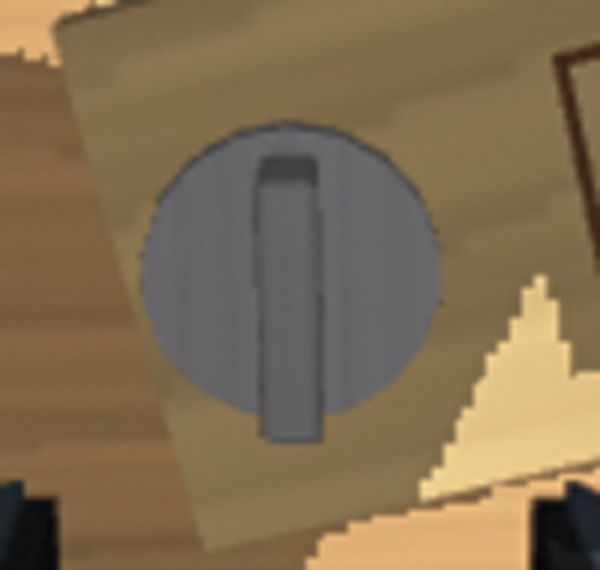

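```bash
python3 -c "
from h import *
f=grab('wrist')
g=lambda x,y,z: ray(f,(x+.5)/6+229.5,(y+.5)/6+149.5,z)
for zz in (84,86): 
  P=np.array([g(*p,zz) for p in [(258,182),(318,182),(323,441),(262,441)]]);print(P.round(1).tolist(),P.mean(0).round(1)); d=P[0]+P[1]-P[2]-P[3]; print(np.degrees(np.arctan2(d[1],d[0])),np.linalg.norm(d)/2)
print('disc',g(290,270,61))
to([556.5,-162,66],89)"
```

```text
[[534.9, -166.1, 84.0], [535.1, -156.8, 84.0], [577.8, -156.8, 84.0], [577.6, -166.6, 84.0]] [ 556.3 -161.6   84. ]
179.66931774946497 42.663055822389374
[[534.5, -166.1, 86.0], [534.7, -156.8, 86.0], [577.1, -156.8, 86.0], [576.8, -166.6, 86.0]] [ 555.8 -161.6   86. ]
179.66931774946497 42.366357937051404
disc [ 555.16491358 -161.67405987   61.        ]
at [ 556.6 -160.3  201.9] [ 1.80e+02 -1.00e-02  8.88e+01] t 8.35 F [-0.56  0.91 -0.24] w 45.7
shift [-1.700e+00 -1.000e-01  1.359e+02] turn [ 0.    -0.    -0.004]
```

>>> drive_tool(series=[[0.5, [-1.4, -0.7, 40], [0, 0, -0.015]], [0.5, [-1.4, -0.7, 80], [0, 0, -0.015]], [0.5, [-1.4, -0.7, 110], [0, 0, -0.015]], [0.5, [-1.4, -0.7, 125], [0, 0, -0.015]], [0.5, [-1.4, -0.7, 134], [0, 0, -0.015]]])

```text
time_s: 8.85
ee_pos: [555.0, -161.5, 66.3]
ee_rot: [-179.9, -0.0, 89.7]
force: [-0.2, 0.1, 1.1]
gripper_width: 46.0
```

>>> drive_tool(series=[[0.7, [0, 0, 0], [0, 0, 0]], [0.95, [0, 0, 0], [0, 0, 0]], [1, [0, 0, 0], [0, 0, 0]], [1, [0, 0, 0], [0, 0, 0]], [1, [0, 0, 0], [0, 0, 0]]], squeeze=25)

```text
time_s: 9.35
ee_pos: [556.3, -161.0, 68.6]
ee_rot: [179.9, -0.1, 89.6]
force: [0.6, -0.2, 0.5]
gripper_width: 9.8
```

```bash
python3 -c "
from h import *
f=grab('wrist','w6.png'); to([555.8,-161.7,62],89.7)"
```

```text
at [ 556.3 -161.1   68.6] [ 1.7992e+02 -7.0000e-02  8.9650e+01] t 9.4 F [0.7  3.21 0.73] w 9.7
shift [-0.7 -0.5  6.6] turn [ 0.001 -0.001 -0.001]
```

View pics/w6.png

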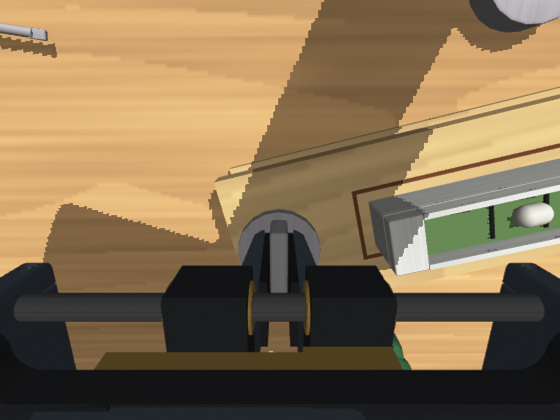

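>>> drive_tool(series=[[0.8, [0, 0, 0], [0, 0, 0]], [0.8, [-0.4, 0, 0], [0, 0, 0]], [0.8, [-0.5, 0, 3], [0, 0, 0]], [0.8, [-0.5, 0, 6], [0, 0, 0]], [0.8, [-0.5, 0, 6], [0, 0, 0]]])

```text
time_s: 9.9
ee_pos: [555.3, -162.2, 61.2]
ee_rot: [-179.9, -0.0, 89.7]
force: [-0.0, 0.8, 0.6]
gripper_width: 18.6
```

>>> drive_tool(series=[[0.8, [0, 0, 1], [0, 0, 0]], [0.8, [0, 0, 2], [0, 0, 0]], [0.8, [0, 0, 3], [0, 0, 0]], [0.8, [0, 0, 3], [0, 0, 0]], [0.8, [0, 0, 3], [0, 0, 0]]])

```text
time_s: 10.4
ee_pos: [555.8, -162.4, 59.1]
ee_rot: [180.0, 0.0, 89.7]
force: [-0.7, -0.5, 2.2]
gripper_width: 18.3
```

>>> drive_tool(series=[[1, [0, 0, 0], [0, 0, 0]], [1, [0, 0, 0], [0, 0, 0]], [1, [0, 0, 1], [0, 0, 0]], [1, [0, 0, 2], [0, 0, 0]], [1, [0, 0, 3], [0, 0, 0]]], squeeze=30)

```text
time_s: 10.9
ee_pos: [556.1, -161.3, 56.8]
ee_rot: [180.0, -0.1, 89.6]
force: [-1.5, 6.4, 12.5]
gripper_width: 10.0
```

>>> drive_tool(series=[[1, [0, 0, 1], [0, 0, 0]], [1, [0, 0, 2], [0, 0, 0]], [1, [0, 0, 2], [0, 0, 0]], [1, [0, 0, 2], [0, 0, 0]], [1, [0, 0, 2], [0, 0, 0]]])

```text
time_s: 11.4
ee_pos: [556.2, -161.3, 56.5]
ee_rot: [179.9, -0.1, 89.6]
force: [-3.3, 6.7, 18.6]
gripper_width: 10.0
```

>>> drive_tool(series=[[1, [0.6, 0, 0], [0, 0, 0]], [1, [0.6, 0, 0], [0, 0, 0]], [1, [0.6, 0, 0], [0, 0, 0]], [1, [0.6, 0, 0], [0, 0, 0]], [1, [0.6, 0, 0], [0, 0, 0]]])

```text
time_s: 11.9
ee_pos: [556.2, -161.2, 56.5]
ee_rot: [179.9, -0.0, 89.6]
force: [-3.9, 4.7, 17.9]
gripper_width: 10.0
```

```bash
cat >> h.py <<'E'
def crops(tag):
    f=grab('wrist','w%s.png'%tag); t=grab('top','t%s.png'%tag)
    a=f['image'][:, :, ::-1]; b=t['image'][200:230,270:345,::-1]
    cv2.imwrite('pics/tc%s.png'%tag,cv2.resize(b,None,fx=8,fy=8,interpolation=cv2.INTER_CUBIC))
E
python3 -c "
from h import *
crops('7'); to([555.8,-161.7,56],89.7)"
```

```text
at [ 556.2 -161.2   56.5] [ 1.7991e+02 -3.0000e-02  8.9650e+01] t 12.0 F [-3.02  4.86 18.38] w 10.1
shift [-0.5 -0.4  0.5] turn [ 0.002 -0.001 -0.001]
```

View pics/w7.png

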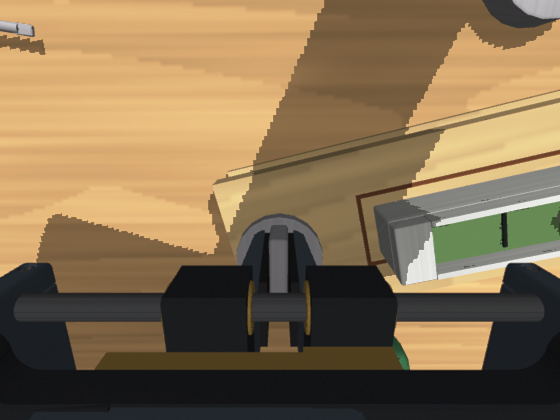

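View pics/tc7.png

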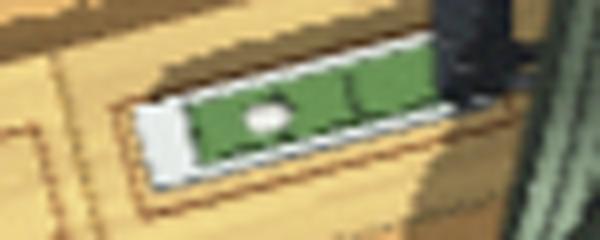

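The pressed bubble reads about +19.5 mm towards the hinge, so I need about 1.2 rad clockwise, raising the tool by 4.5 mm per radian.

>>> drive_tool(series=[[1, [0, 0, -0.3], [0, 0, 0.06]], [1, [0, 0, -0.6], [0, 0, 0.14]], [1, [0, 0, -1], [0, 0, 0.22]], [1, [0, 0, -1.3], [0, 0, 0.3]], [1, [0, 0, -1.6], [0, 0, 0.36]]], squeeze=35)

```text
time_s: 12.5
ee_pos: [556.2, -161.0, 58.1]
ee_rot: [179.9, -0.1, 68.9]
force: [-2.9, 6.1, 17.9]
gripper_width: 9.6
```

```bash
python3 -c "
from h import *
s=env.state();print(s['torque'],s['force'],s['qpos'])
to([555.8,-161.7,56],89.7)"
```

```text
[1.62572934 0.89324538 0.31109796] [-2.8947577   6.11162808 17.85275163] [-1.73194662e+01  2.65731053e+01  1.01284825e+02  8.84280168e-02
  5.20784127e+01 -8.62700820e+01]
at [ 556.2 -161.    58.1] [ 1.7994e+02 -7.0000e-02  6.8900e+01] t 12.5 F [-2.89  6.11 17.85] w 9.6
shift [-0.8 -0.1  2.1] turn [ 0.001 -0.001 -0.363]
```

>>> drive_tool(series=[[1, [0, 0, -0.3], [0, 0, 0.07]], [1, [0, 0, -0.7], [0, 0, 0.15]], [1, [0, 0, -1], [0, 0, 0.23]], [1, [0, 0, -1.4], [0, 0, 0.31]], [1, [0, 0, -1.7], [0, 0, 0.38]]])

```text
time_s: 13.0
ee_pos: [556.3, -160.7, 59.8]
ee_rot: [180.0, -0.1, 47.1]
force: [-4.0, 7.8, 18.3]
gripper_width: 9.8
```

>>> drive_tool(series=[[1, [0, 0, -0.3], [0, 0, 0.06]], [1, [0, 0, -0.6], [0, 0, 0.13]], [1, [0, 0, -0.9], [0, 0, 0.2]], [1, [0, 0, -1.2], [0, 0, 0.27]], [1, [0, 0, -1.4], [0, 0, 0.31]]])

```text
time_s: 13.5
ee_pos: [556.4, -160.6, 61.1]
ee_rot: [-180.0, -0.1, 29.4]
force: [-3.8, 7.7, 17.6]
gripper_width: 9.8
```

>>> drive_tool(series=[[1, [0, 0, 0], [0, 0, 0]], [1, [0, 0, 0], [0, 0, 0]], [1, [0, 0, 0], [0, 0, 0]], [1, [0, 0, 0], [0, 0, 0]], [1, [0, 0, 0], [0, 0, 0]]])

```text
time_s: 14.0
ee_pos: [556.4, -160.5, 61.1]
ee_rot: [-180.0, -0.1, 29.5]
force: [-3.1, 8.3, 18.1]
gripper_width: 9.8
```

>>> drive_tool(series=[[1, [0, 0, 0], [0, 0, 0]], [1, [0, 0, 0], [0, 0, 0]], [1, [0, 0, 0], [0, 0, 0]], [1, [0, 0, 0], [0, 0, 0]], [1, [0, 0, 0], [0, 0, 0]]])

```text
time_s: 14.5
ee_pos: [556.4, -160.6, 61.1]
ee_rot: [-180.0, -0.1, 29.5]
force: [-3.2, 7.9, 17.4]
gripper_width: 9.9
```

>>> drive_tool(series=[[1, [0, 0, 0], [0, 0, 0]], [1, [0, 0, 0], [0, 0, 0]], [1, [0, 0, 0], [0, 0, 0]], [1, [0, 0, 0], [0, 0, 0]], [1, [0, 0, 0], [0, 0, 0]]])

```text
time_s: 15.0
ee_pos: [556.4, -160.6, 61.1]
ee_rot: [-180.0, -0.1, 29.5]
force: [-3.2, 7.7, 17.7]
gripper_width: 9.8
```

```bash
python3 -c "
from h import *
crops('8'); to([555.8,-161.7,56],20)"
```

```text
at [ 556.4 -160.6   61.1] [-1.7998e+02 -1.4000e-01  2.9470e+01] t 15.1 F [-2.47  7.95 18.23] w 9.8
shift [-1.1  0.7  5.1] turn [-0.    -0.002  0.165]
```

View pics/w8.png

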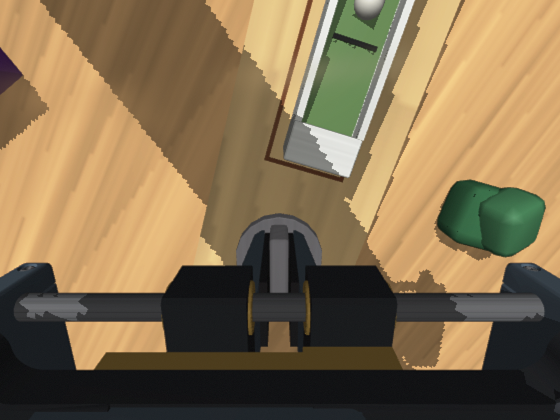

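View pics/tc8.png

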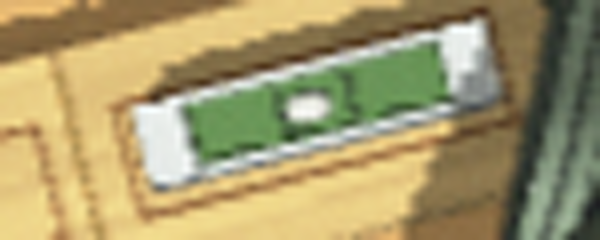

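```bash
cat >> h.py <<'E'
def bub(fn,f):
    im=cv2.imread('pics/'+fn)[:, :, ::-1].astype(int)
    # level quad ends measured along axis; green & bubble & dark lines profile along level axis at z=88
    u=np.array([-.2284,.9736,0]);c=np.array([526.8,-35.6,88]);w=np.array([.9736,.2284,0])
    s=np.arange(-75,75.1,.5); prof=[]
    g=cv2.cvtColor(im.astype(np.uint8),cv2.COLOR_RGB2HSV).astype(np.float32)
    rows=[]
    for o in np.arange(-5,5.1,1):
        P=np.array([proj(f,c+a*u+o*w) for a in s]).astype(np.float32)
        rows.append(cv2.remap(g,P[:,:1].copy(),P[:,1:].copy(),cv2.INTER_LINEAR)[:,0,:])
    r=np.mean(rows,0); return s,r
E
python3 -c "
from h import *
f=env.grab_frame('top')
s,r=bub('t8.png',f)
for a,x in zip(s[::3],r[::3]): print(a,x[1:].round(0).astype(int),end=' ')
f=env.grab_frame('wrist')
pts={'lineA':(326,36),'lineB':(385,50)}
p=ray(f,355,43,86); 
for z in (82,84,86,88,90):print(z,ray(f,355,43,z)[:2], ray(f,370,17,z)[:2],(ray(f,370,17,z)-ray(f,355,43,z))@np.array([-.2284,.9736,0]))
"
```

```text
-75.0 [119 125] -73.5 [121 114] -72.0 [108 106] -70.5 [ 76 111] -69.0 [ 44 124] -67.5 [ 23 138] -66.0 [ 10 147] -64.5 [  7 159] -63.0 [  9 175] -61.5 [  8 189] -60.0 [  7 201] -58.5 [  6 204] -57.0 [  6 207] -55.5 [  5 213] -54.0 [  7 216] -52.5 [ 12 213] -51.0 [ 31 188] -49.5 [ 63 155] -48.0 [ 91 142] -46.5 [103 145] -45.0 [105 148] -43.5 [105 148] -42.0 [105 148] -40.5 [106 148] -39.0 [106 148] -37.5 [104 149] -36.0 [103 149] -34.5 [103 149] -33.0 [104 149] -31.5 [104 148] -30.0 [104 147] -28.5 [105 148] -27.0 [106 148] -25.5 [105 148] -24.0 [103 148] -22.5 [103 149] -21.0 [104 148] -19.5 [105 148] -18.0 [106 147] -16.5 [104 142] -15.0 [101 131] -13.5 [ 97 119] -12.0 [ 94 111] -10.5 [ 97 118] -9.0 [102 136] -7.5 [103 146] -6.0 [ 92 148] -4.5 [ 74 149] -3.0 [ 53 157] -1.5 [ 32 172] 0.0 [ 21 190] 1.5 [ 17 206] 3.0 [ 16 213] 4.5 [ 17 214] 6.0 [ 18 212] 7.5 [ 19 211] 9.0 [ 21 207] 10.5 [ 25 197] 12.0 [ 38 176] 13.5 [ 55 141] 15.0 [ 70 116] 16.5 [ 86 117] 18.0 [ 99 129] 19.5 [103 143] 21.0 [106 149] 22.5 [107 150] 24.0 [107 150] 25.5 [106 150] 27.0 [106 150] 28.5 [106 151] 30.0 [105 150] 31.5 [105 150] 33.0 [106 149] 34.5 [106 149] 36.0 [107 149] 37.5 [106 150] 39.0 [106 150] 40.5 [105 150] 42.0 [106 149] 43.5 [106 150] 45.0 [106 149] 46.5 [106 145] 48.0 [104 135] 49.5 [ 93 123] 51.0 [ 63 126] 52.5 [ 29 155] 54.0 [ 12 191] 55.5 [  7 221] 57.0 [  5 236] 58.5 [  4 237] 60.0 [  4 236] 61.5 [  4 236] 63.0 [  4 235] 64.5 [  4 235] 66.0 [  4 235] 67.5 [  5 232] 69.0 [  8 226] 70.5 [ 27 217] 72.0 [ 62 204] 73.5 [ 96 197] 75.0 [117 200] 82 [530.49097763 -48.41211561] [530.53486089 -37.16826534] 10.936989683268736
84 [530.28721786 -48.95149216] [530.33051123 -37.85878762] 10.789968939593308
86 [530.0834581  -49.49086871] [530.12616156 -38.54930989] 10.642948195917905
88 [529.87969833 -50.03024526] [529.92181189 -39.23983216] 10.495927452242501
90 [529.67593857 -50.56962181] [529.71746223 -39.93035444] 10.348906708567073
```

The top profile puts the lines at -12.2 and +15.5, with the bubble about 4 mm from their midpoint. The wrist view gives about 5 mm. Both are towards the hinge, so I turn another 0.26 rad.

>>> drive_tool(series=[[1, [0, 0, -0.2], [0, 0, 0.05]], [1, [0, 0, -0.5], [0, 0, 0.11]], [1, [0, 0, -0.7], [0, 0, 0.17]], [1, [0, 0, -1], [0, 0, 0.23]], [1, [0, 0, -1.2], [0, 0, 0.26]]])

```text
time_s: 15.7
ee_pos: [556.5, -160.5, 62.3]
ee_rot: [-180.0, -0.1, 14.5]
force: [-2.5, 8.4, 15.6]
gripper_width: 9.4
```

>>> drive_tool(series=[[1, [0, 0, 0], [0, 0, 0]], [1, [0, 0, 0], [0, 0, 0]], [1, [0, 0, 0], [0, 0, 0]], [1, [0, 0, 0], [0, 0, 0]], [1, [0, 0, 0], [0, 0, 0]]])

```text
time_s: 16.2
ee_pos: [556.5, -160.5, 62.3]
ee_rot: [-180.0, -0.1, 14.6]
force: [-2.2, 9.0, 17.0]
gripper_width: 9.9
```

>>> drive_tool(series=[[1, [0, 0, 0], [0, 0, 0]], [1, [0, 0, 0], [0, 0, 0]], [1, [0, 0, 0], [0, 0, 0]], [1, [0, 0, 0], [0, 0, 0]], [1, [0, 0, 0], [0, 0, 0]]])

```text
time_s: 16.7
ee_pos: [556.5, -160.5, 62.3]
ee_rot: [-180.0, -0.1, 14.6]
force: [-3.3, 9.2, 17.0]
gripper_width: 10.0
```

>>> drive_tool(series=[[1, [0, 0, 0], [0, 0, 0]], [1, [0, 0, 0], [0, 0, 0]], [1, [0, 0, 0], [0, 0, 0]], [1, [0, 0, 0], [0, 0, 0]], [1, [0, 0, 0], [0, 0, 0]]])

```text
time_s: 17.2
ee_pos: [556.5, -160.5, 62.3]
ee_rot: [-180.0, -0.1, 14.6]
force: [-2.5, 9.0, 16.7]
gripper_width: 9.7
```

>>> drive_tool(series=[[1, [0, 0, 0], [0, 0, 0]], [1, [0, 0, 0], [0, 0, 0]], [1, [0, 0, 0], [0, 0, 0]], [1, [0, 0, 0], [0, 0, 0]], [1, [0, 0, 0], [0, 0, 0]]])

```text
time_s: 17.7
ee_pos: [556.5, -160.5, 62.3]
ee_rot: [-180.0, -0.1, 14.6]
force: [-2.1, 8.7, 17.4]
gripper_width: 9.6
```

```bash
python3 -c "
from h import *
crops('9'); to([555.8,-161.7,56],20)
f=env.grab_frame('top')
s,r=bub('t9.png',f)
for a,x in zip(s,r):
  if abs(a)<24: print(a,x[1:].round(0).astype(int),end=' ')
im=cv2.imread('pics/w9.png');cv2.imwrite('pics/w9c.png',cv2.resize(im[0:160,240:440],None,fx=4,fy=3.75))
"
```

```text
at [ 556.5 -160.5   62.3] [-1.7996e+02 -1.4000e-01  1.4580e+01] t 17.8 F [-2.95  8.8  17.18] w 9.9
shift [-1.   1.   6.2] turn [-0.001 -0.002 -0.095]
-23.5 [105 149] -23.0 [105 149] -22.5 [105 150] -22.0 [104 150] -21.5 [104 150] -21.0 [103 151] -20.5 [103 151] -20.0 [104 151] -19.5 [104 150] -19.0 [105 150] -18.5 [105 150] -18.0 [105 148] -17.5 [105 147] -17.0 [105 145] -16.5 [104 142] -16.0 [104 139] -15.5 [103 135] -15.0 [102 131] -14.5 [101 127] -14.0 [100 123] -13.5 [ 98 119] -13.0 [ 96 114] -12.5 [ 95 111] -12.0 [ 94 109] -11.5 [ 93 108] -11.0 [ 91 109] -10.5 [ 90 113] -10.0 [ 86 118] -9.5 [ 82 125] -9.0 [ 77 132] -8.5 [ 71 138] -8.0 [ 64 142] -7.5 [ 57 147] -7.0 [ 50 152] -6.5 [ 44 158] -6.0 [ 38 164] -5.5 [ 33 170] -5.0 [ 29 177] -4.5 [ 25 184] -4.0 [ 23 189] -3.5 [ 21 193] -3.0 [ 20 197] -2.5 [ 18 201] -2.0 [ 18 204] -1.5 [ 17 207] -1.0 [ 16 209] -0.5 [ 15 211] 0.0 [ 15 212] 0.5 [ 14 212] 1.0 [ 14 213] 1.5 [ 14 214] 2.0 [ 14 214] 2.5 [ 14 215] 3.0 [ 15 215] 3.5 [ 16 215] 4.0 [ 17 214] 4.5 [ 18 214] 5.0 [ 20 213] 5.5 [ 22 211] 6.0 [ 25 208] 6.5 [ 28 205] 7.0 [ 31 201] 7.5 [ 35 196] 8.0 [ 40 192] 8.5 [ 47 186] 9.0 [ 55 179] 9.5 [ 64 171] 10.0 [ 72 162] 10.5 [ 80 154] 11.0 [ 87 146] 11.5 [ 92 141] 12.0 [ 95 137] 12.5 [ 97 133] 13.0 [ 98 129] 13.5 [ 98 126] 14.0 [ 99 121] 14.5 [ 98 117] 15.0 [ 98 114] 15.5 [ 97 112] 16.0 [ 97 112] 16.5 [ 97 114] 17.0 [ 98 116] 17.5 [ 98 121] 18.0 [ 99 127] 18.5 [101 134] 19.0 [102 140] 19.5 [103 144] 20.0 [103 147] 20.5 [104 150] 21.0 [104 151] 21.5 [105 151] 22.0 [105 151] 22.5 [105 150] 23.0 [105 150] 23.5 [105 150]
```

View pics/w9.png

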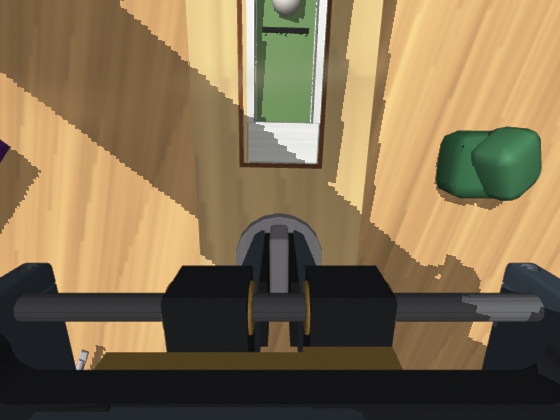

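View pics/tc9.png

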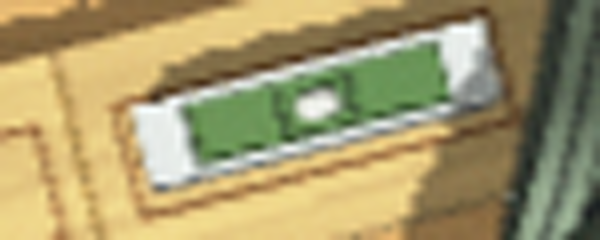

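Bubble check:

| View | Measurement | Bubble offset from midpoint |
|---|---|---|
| Top | lines at -11.8 and +15.8, bubble spanning -7.7 to 9.2 | about -1 mm |
| Wrist | gap from bubble end to the line | about +0.8 mm |

The foot is pressed with a steady 17 N and the grip holds at 10 mm. The level is inside the outline and untouched, so I'm handing in.

```bash
python3 -c "
from h import *
print(env.job_done()); s=env.state(); print(s['force'],s['time_s'],s['gripper_width'])"
```

```text
the job is handed in; nothing more can be done
None
the job is handed in; nothing more can be done
```

I slid the level along the riser into the leaf's outlined place, let go of it there, and handed the job in with the foot's knob gripped, pressed home and turned. The bubble reads centred. The hand-in reported no verdict.

- **Level:** I gripped it lightly (6 N) and slid it about 180 mm, turning it 3° to line up with the leaf. My last checks put it 1 to 2 mm from the place's centre, untouched.
- **Foot:** I gripped the knob's bar and turned it about 1.3 rad clockwise. The downward push stayed at about 17 N, against the 5 N needed to press it home. It was still gripped at about 10 mm opening, with a sideways load of about 9 N on the grip. The leaf's own joint value can't be read directly.
- **Bubble:** it was left about 2 s to settle before the last reading. The top view gave about -1 mm and the wrist view about +0.8 mm. They disagree in sign, but both are well inside the 5.5 mm limit.
- **Time and other things:** the job took about 18 s of the 67 s allowed. I saw no contact with the other things, but I did not measure their positions again at the end.

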